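# Fit the reamer onto the citrus juicer's keyed drive shaft

## Task

Put the reamer (the ribbed white dome) onto the citrus juicer: set it dome up over the upright drive shaft and turn it until its slots find the hidden drive keys and it drops fully home, its skirt flush on the chimney. Feel for the slots with light pressure, do not ram it, then let go, leaving the mug, tin and glass undisturbed.

Things in the scene. Friction and masses are not known exactly. Their poses are not given: they have to be found in the camera images.
- juicer: grey round citrus juicer body, fixed to the counter: 128 mm diameter, dish floor 60 mm up, dish rim 132 mm across and 72 mm up, small pouring lip on its own -x side reaching 83 mm from the axis. Origin at the centre of its underside, z up. In its middle a steel drive shaft stands in a well (floor 40 mm up) inside a round chimney.
- chimney_top (a point): point on the shaft's axis at the height of the chimney's flat top face, 75 mm above the counter; z up. The chimney is 51 mm outside and about 43 mm inside in diameter.
- shaft_tip (a point): top of the drive shaft, 85 mm above the counter, 10 mm above the chimney. The shaft is upright, round, 14 mm diameter, its last 6 mm tapered to 6 mm.
- key_tops (a point): point on the shaft's axis 54 mm above the counter, at the height of the round tops of two opposed drive keys: radial ribs 5 mm wide, out to 16.5 mm from the axis, rising from the well's floor. Their direction differs every time, is not reported and has nothing to do with the juicer's yaw. The shaft turns only with some 0.3 N m, so it stays put while the reamer is lightly pressed and turned over the keys.
- reamer: loose white reamer, about 0.12 kg, 90 mm tall, standing dome up on the counter at the start. Origin at the centre of its underside, z up. From below: neck of 36 mm diameter (0 to 33 mm), skirt of 60 mm (33 to 39 mm), ribbed grip cylinder of 44 mm (39 to 70 mm), dome closing at 90 mm. Home on the juicer its origin is 42 mm above the counter; resting on crossed keys it is 54 mm.
- neck_mouth (a point): centre of the neck's underside. A bore of 16.6 mm runs up from here, 52 mm deep; two opposed slots 7 mm wide and 16 mm high cut through the neck from here along the reamer's own +x and -x. Slots and keys match every half turn, within less than 0.1 rad; the reamer can then drop 12 mm.
- grip_mid (a point): point on the reamer's axis 60 mm above its underside, in the 44 mm grip cylinder: hold it here, fingers above the skirt.
- skirt_under (a point): point on the reamer's axis in the plane of its skirt's underside, 33 mm above its origin; it meets chimney_top when the reamer is home.
- mug_2: dark mug, 92x127x95 mm, loose bystander; origin at the centre of its underside.
- tin_1: squat food tin, 75 mm diameter, 58 mm tall, loose bystander; origin at the centre of its underside.
- glass_1: clear tumbler, 81 mm diameter, 91 mm tall, loose bystander; origin at the centre of its underside.
Mind the look-alikes: they are no part of the job. What is shaped like the reamer but blue or turquoise is not meant.

How it is judged:
By the outcome, as a careful person would: the job done as asked, in the order asked, and still so for the second after the job is handed in, with the robot touching nothing.
It also fails if it takes over 64 s, if anything falls off the work surface, if the arm or the gripper's body presses on something with over 40 N, if the wrist force passes 120 N, or if a joint passes its speed limit or range.

## Robot

A 7-joint arm with a two-finger parallel gripper is mounted at the origin on the work surface; the furniture and walls round the work are solid. World frame = base frame: x ahead of the robot, y to its left, z up, the work surface at z = 0. Lengths are in m, angles in rad, forces in N, time in s.
With the tool pointing down it reaches from about 0.425 to 0.8 m from the base axis. Payload 8.3 kg.
Tool frame: the origin (TCP) lies at the very end of the fingers, on their centre line; the grasp point (between the pads) lies 19 mm behind it (env.hold_point_z is the distance from the TCP to the grasp point, in m); z points along the fingers, x is the direction in which the jaws open and shut, and the axes are right-handed (so a half turn about z gives the same grasp; the last joint's range is limited). The gripper opens to 85 mm and grips with 20 to 120 N. Pads are 22 mm wide; open, the fingers measure 114 mm over their backs; the gripper's body (76 mm by 85 mm) begins 54 mm behind the grasp point. The pads swing forward as they close: fully open they stand 13 mm farther back than shut.
Start: joints at [-1.356, 0.383, 0.016, 1.37, -0.006, 1.388, -0.046], TCP at [0.171, 0.601, 0.231] pointing down, gripper open.
Joint ranges: [-2.95, 2.95], [-0.25, 2.06], [-1.52, 1.56], [0.18, 2.33], [-1.44, 4.58], [0.02, 2.06], [-3.01, 3.01]. Speed limits (rad/s): [2.39, 2.39, 3.01, 3.01, 3.14, 3.14, 3.14].

## Interface

Orientations are given as a unit quaternion [x, y, z, w].
In Python, from rig import env, snapshot gives the robot as it stands. The module is installed in compiled form; this text tells all that it offers.
- The arm moves only by the shell command python3 -m jog 'ROWS' [FORCE]. ROWS is text: rows parted by semicolons, each of 7 numbers parted by spaces: the opening, from -1 (shut) to 1 (fully open), then the shift along the world's x, y, z in m, then the turn, a rotation vector about the world's x, y, z in rad. In form: fingers tx ty tz wx wy wz; .... A call has 1 to 8 rows; each row shifts and turns the pose as measured when the row begins; what a row does not reach is not made up. A row lasts 1/8 s, in which the tool goes at most 62.5 mm and 10.7 degrees, less where a joint would pass 70% of its speed; a pose out of reach is approached as far as the arm can. A call with a gripper value outside its range is refused whole. The fingers move at their own pace and stop on an object; FORCE is the grip in N (left out, the last holds). Time passes only in rows, so rows that do not move let the fingers close. It gives the time, the measured TCP pose, the force and the opening at its end, in the units of the state.
- env.observe(): the state, without advancing time (a new reading comes with each control period).
- snapshot(name): name is "scene" or "side" or "wrist"; returns a dict with "color" (400x640x3 uint8, red, green, blue), "vertical_fov" (degrees; the focal length in pixels is half the picture's height over the tangent of half this angle, whatever the lens; pixels are square), "cx", "cy" (the principal point, pixels), "cam_to_world" (4x4, takes a point from camera to world coordinates). Camera axes: x right, y down, z forward; pixel columns grow to the right and rows downward; lengths in m; the calibration is good to about 2 mm. The wrist camera is an equidistant fisheye: a pixel r from the principal point sees the ray r / f radians off the axis. A picture is of the moment at which its call begins. There is no depth.
- env.hand_in(): hands the job in, once; it reports no verdict.
The state is a dict: "clock": time; "qpos": joint angles; "joint_vel": joint speeds; "tau": joint torques, N m; "position": TCP position; "orientation": TCP orientation; "ft_force": force on the tool from outside, world axes, zero at the start; "wrist_torque": the same for the moment, N m; "finger_gap": opening from 0.0 (shut) to 1.0 (fully open).
Only numpy, scipy, OpenCV 4.12 (cv2) and the standard library are available. Lean on these libraries where they do the work, as an engineer would, in place of code of your own. Each camera call takes 0.05 s, during which the arm holds its last target.

## Working session

There is one attempt and no reset: what is moved stays moved. The work goes in short steps, Python scripts to look and compute and a shell command to move; the robot and the scene stay as the last step left them, time stands still between calls to the robot, and variables do not carry over. Pictures are saved under pics/ and viewed, and the job is handed in when it is done.

```bash
mkdir -p pics; cat > h.py <<'E'
import numpy as np, cv2
from rig import env, snapshot
def shot(n,fn):
    s=snapshot(n); cv2.imwrite(fn,s["color"][:,:,::-1]); 
    np.savez(fn.replace('.png','.npz'),**s); return s
def ray(s,u,v,fish=False):
    f=200/np.tan(np.radians(float(s["vertical_fov"]))/2)
    x=u-float(s["cx"]);y=v-float(s["cy"])
    if fish:
        r=np.hypot(x,y);t=r/f;d=np.array([np.sin(t)*x/max(r,1e-9),np.sin(t)*y/max(r,1e-9),np.cos(t)])
    else: d=np.array([x/f,y/f,1.])
    M=s["cam_to_world"];return M[:3,3],M[:3,:3]@d
def onz(s,u,v,z,fish=False):
    o,d=ray(s,u,v,fish);return o+d*(z-o[2])/d[2]
def proj(s,p):
    M=s["cam_to_world"];q=M[:3,:3].T@(np.array(p)-M[:3,3]);f=200/np.tan(np.radians(float(s["vertical_fov"]))/2)
    return q[:2]/q[2]*f+np.array([float(s["cx"]),float(s["cy"])])
E
python3 - <<'E'
from h import *
for n in("scene","side","wrist"):
    s=shot(n,f"pics/{n}0.png");print(n,s["vertical_fov"],s["cx"],s["cy"],s["cam_to_world"].round(3).tolist())
print(env.observe(),env.hold_point_z)
E
```

```text
scene 52.7627797005411 307.17757419849556 192.24838079712762 [[0.328, -0.597, 0.732, -0.189], [-0.944, -0.221, 0.244, -0.365], [0.016, -0.771, -0.636, 0.636], [0.0, 0.0, 0.0, 1.0]]
side 43.48942328224177 315.436673336862 195.80313786552458 [[-0.981, -0.124, 0.148, 0.291], [-0.192, 0.59, -0.784, 0.564], [0.01, -0.798, -0.603, 0.653], [0.0, 0.0, 0.0, 1.0]]
wrist 65.70646984690485 313.764604038017 195.4707954736146 [[0.275, 0.926, 0.257, 0.105], [0.961, -0.265, -0.075, 0.619], [-0.002, 0.268, -0.963, 0.372], [0.0, 0.0, 0.0, 1.0]]
{'clock': 0.15, 'qpos': array([-1.35591525,  0.38407791,  0.01638275,  1.37086999, -0.00626214,
        1.38819119, -0.04650721]), 'joint_vel': array([-8.60372619e-04, -1.33420746e-03, -6.59946976e-04, -3.19665686e-03,
       -7.86666710e-04, -6.52205575e-05,  6.01326390e-04]), 'tau': array([ 2.25116157e-03, -6.28151035e+01,  8.45880266e-01, -3.72172558e+01,
        1.67490280e-02,  1.08370124e-02,  2.41168442e-05]), 'position': array([0.17126428, 0.60069301, 0.23050751]), 'orientation': array([ 7.98175066e-01,  6.02425102e-01, -5.81261545e-04,  4.71109328e-04]), 'ft_force': array([-0.11548435, -0.6236561 ,  0.47618212]), 'wrist_torque': array([-0.00479634, -0.01260308, -0.06770531]), 'finger_gap': 1.0006477224492831} 0.0187
```

View pics/scene0.png

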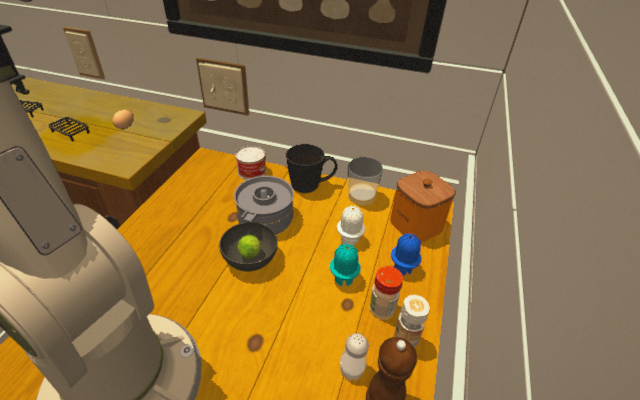

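View pics/side0.png

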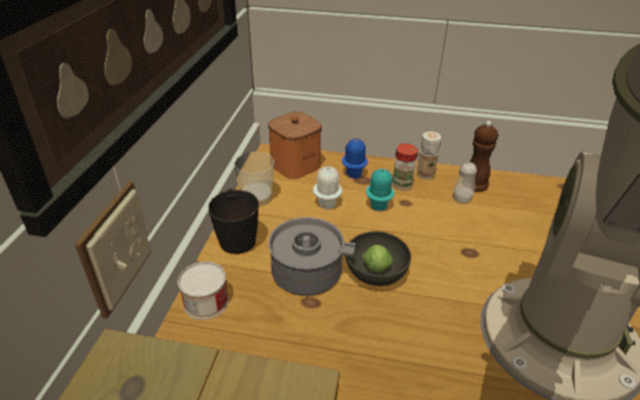

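View pics/wrist0.png

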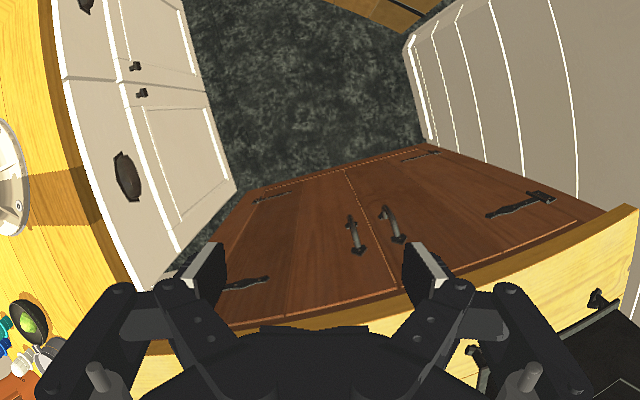

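The three reamer shapes in the scene view are white at (351,225), turquoise at (345,263) and blue at (407,253). The white one fits the description. The salt shaker at (354,356) is white but has no skirt or dome. I'll confirm with a crop.

```bash
python3 - <<'E'
import cv2,numpy as np
a=cv2.imread('pics/scene0.png')[140:300,220:480];b=cv2.imread('pics/side0.png')[140:300,200:460]
cv2.imwrite('pics/crop0.png',np.vstack([cv2.resize(x,(480,295),interpolation=2) for x in(a,b)]))
E
```

```text
(no output)
```

View pics/crop0.png

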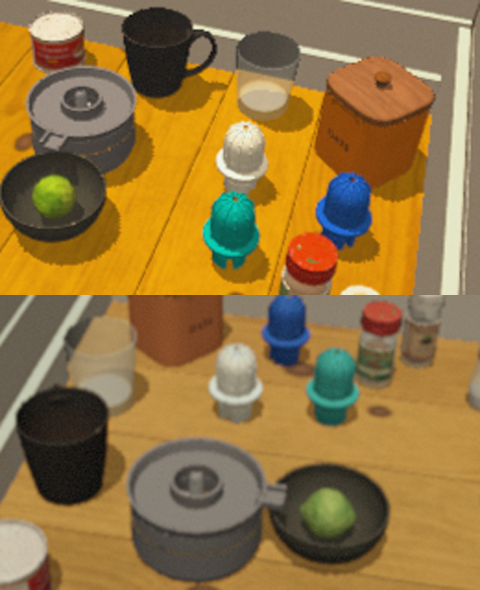

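```bash
python3 - <<'E'
from h import *
for n,(r0,r1,c0,c1),(j0,j1,k0,k1) in(("scene",(200,248,330,372),(172,232,228,300)),("side",(160,212,308,348),(215,295,262,352))):
    s=dict(np.load(f'pics/{n}0.npz'));im=s["color"];hsv=cv2.cvtColor(im,cv2.COLOR_RGB2HSV)
    m=(hsv[r0:r1,c0:c1,1]<70)&(hsv[r0:r1,c0:c1,2]>90)
    nn,l,st,_=cv2.connectedComponentsWithStats(m.astype(np.uint8));k=1+np.argmax(st[1:,4]);m=l==k
    w=[(r+r0,np.where(x)[0].min()+c0,np.where(x)[0].max()+c0) for r,x in enumerate(m) if x.any()]
    for r,a,b in w: print(r,a,b,end=' | ')
    print()
    c=im[j0:j1,k0:k1,::-1]
    cv2.imwrite(f'pics/j_{n}.png',cv2.resize(c,None,fx=7,fy=7,interpolation=cv2.INTER_NEAREST))
E
```

```text
206 350 351 | 207 348 355 | 208 346 358 | 209 345 359 | 210 344 359 | 211 344 359 | 212 344 360 | 213 343 361 | 214 343 361 | 215 342 361 | 216 342 362 | 217 342 362 | 218 342 362 | 219 342 361 | 220 342 361 | 221 340 361 | 222 339 361 | 223 338 361 | 224 338 362 | 225 338 362 | 226 337 363 | 227 337 363 | 228 338 363 | 229 338 363 | 230 338 363 | 231 338 363 | 232 339 363 | 233 340 362 | 234 341 361 | 235 342 360 | 236 342 359 | 237 342 358 | 238 342 357 | 239 342 357 | 240 342 357 | 241 343 356 | 242 344 353 | 243 344 353 | 244 350 353 | 245 353 353 | 
167 323 331 | 168 322 334 | 169 321 334 | 170 320 335 | 171 319 336 | 172 318 337 | 173 318 337 | 174 318 337 | 175 318 337 | 176 317 337 | 177 317 337 | 178 317 338 | 179 318 338 | 180 318 337 | 181 318 337 | 182 318 337 | 183 317 337 | 184 316 337 | 185 315 338 | 186 314 340 | 187 314 340 | 188 313 341 | 189 313 341 | 190 313 341 | 191 313 341 | 192 314 341 | 193 314 340 | 194 315 340 | 195 316 339 | 196 317 338 | 197 318 337 | 198 319 335 | 199 319 335 | 200 319 335 | 201 319 335 | 202 319 335 | 203 319 334 | 204 320 334 | 205 320 334 | 206 325 333 | 207 325 332 | 208 327 328 |
```

View pics/j_scene.png

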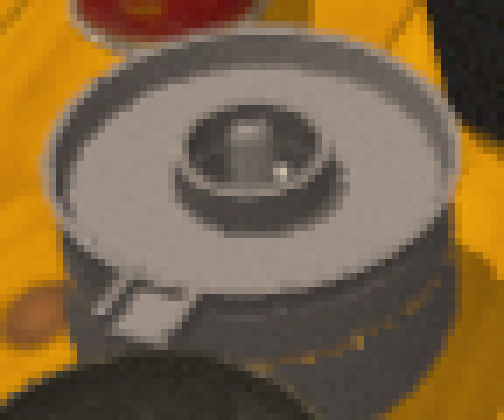

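View pics/j_side.png

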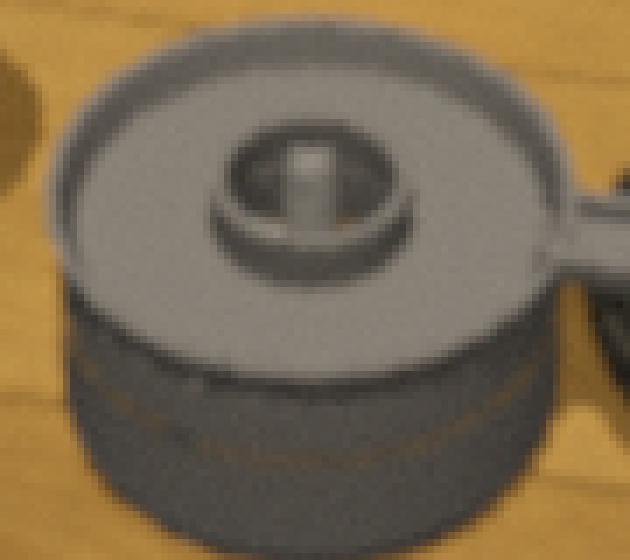

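```bash
python3 - <<'E'
from h import *
S=dict(np.load('pics/scene0.npz'));D=dict(np.load('pics/side0.npz'))
def tri(a,b):
    A=[];B=[]
    for s,p in((S,a),(D,b)):
        o,d=ray(s,*p);d/=np.linalg.norm(d);P=np.eye(3)-np.outer(d,d);A.append(P);B.append(P@o)
    return np.linalg.solve(sum(A),sum(B))
for nm,z,a,b in(("skirt",.036,(350.5,229),(327,190)),("tip",.085,(263.7,190.6),(306.4,237.9)),("chim",.075,(264.4,192.7),(306.3,240.1)),("rim",.072,(264.1,195.3),(306.5,243.2))):
    print(nm,onz(S,*a,z).round(4),onz(D,*b,z).round(4),tri(a,b).round(4))
# widths
for s,r,a,b in((S,229,337,364),(D,190,312.5,341.5)): print(np.linalg.norm(onz(s,a,r,.036)-onz(s,b,r,.036)))
# others at table
for nm,p,q,z in(("glass",(363,195),(258,197),0),("mug",(306,188),(237,248),0),("turq",(345,269),(380,198),.036),("blue",(407,258),(355,170),.036),("bowl",(249,245),(378,258),.03),("tin",(252,170),(205,305),0)):
    print(nm,onz(S,*p,z).round(3),onz(D,*q,z).round(3))
E
```

```text
skirt [ 0.4188 -0.2605  0.036 ] [ 0.4221 -0.2627  0.036 ] [ 0.4208 -0.2609  0.036 ]
tip [ 0.4187 -0.0636  0.085 ] [ 0.422  -0.0556  0.085 ] [ 0.4234 -0.061   0.0803]
chim [ 0.4236 -0.0625  0.075 ] [ 0.4233 -0.0609  0.075 ] [ 0.4238 -0.0621  0.0743]
rim [ 0.4185 -0.0639  0.072 ] [ 0.422  -0.0565  0.072 ] [ 0.4231 -0.0615  0.0675]
0.05720307482000566
0.06017071060422818
glass [ 0.581 -0.254  0.   ] [ 0.571 -0.255  0.   ]
mug [ 0.559 -0.112  0.   ] [ 0.564 -0.094  0.   ]
turq [ 0.31  -0.278  0.036] [ 0.312 -0.258  0.036]
blue [ 0.379 -0.385  0.036] [ 0.375 -0.348  0.036]
bowl [ 0.309 -0.077  0.03 ] [ 0.299 -0.089  0.03 ]
tin [0.581 0.047 0.   ] [0.573 0.05  0.   ]
```

```bash
python3 -m jog '1 .04 -.04 0 0 0 0;1 .04 -.04 0 0 0 0;1 .04 -.04 0 0 0 0;1 .04 -.04 0 0 0 0;1 .04 -.04 0 0 0 0;1 .04 -.04 0 0 0 0;1 .04 -.04 0 0 0 0;1 .02 -.05 0 0 0 0'; python3 -c "
from h import *
print(env.observe()['qpos'].round(2))"
```

```text
clock: 1.15
position: [0.4734, 0.2622, 0.2272]
orientation: [0.795, 0.607, -0.003, 0.0]
ft_force: [0.5, 0.9, 0.1]
finger_gap: 1.005
[-0.8   0.21  0.27  1.62 -0.06  1.33  0.79]
```

```bash
python3 -m jog '1 0 -.045 0 0 0 0;1 0 -.045 0 0 0 0;1 0 -.045 .005 0 0 0;1 0 -.045 .005 0 0 0;1 0 -.045 .005 0 0 0;1 0 -.045 0 0 0 0;1 -.02 -.02 0 0 0 0;1 0 0 0 0 0 0'; python3 - <<'E'
from h import *
print(env.observe()['qpos'].round(2))
s=shot('wrist','pics/w1.png');print(s['cam_to_world'].round(3).tolist())
E
```

```text
clock: 2.15
position: [0.4521, -0.044, 0.2412]
orientation: [0.798, 0.602, -0.004, 0.0]
ft_force: [0.5, 1.1, 0.5]
finger_gap: 1.002
[-0.48 -0.01  0.51  1.81  0.01  1.34  1.32]
[[0.276, 0.928, 0.252, 0.387], [0.961, -0.264, -0.079, -0.025], [-0.007, 0.264, -0.964, 0.383], [0.0, 0.0, 0.0, 1.0]]
```

View pics/w1.png

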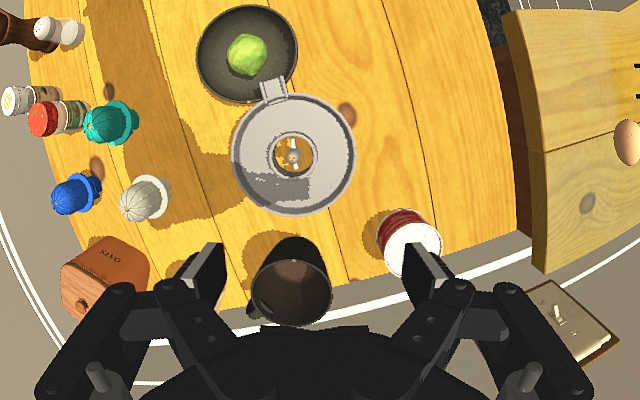

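```bash
python3 - <<'E'
import cv2
a=cv2.imread('pics/w1.png')[80:225,220:365]
cv2.imwrite('pics/w1c.png',cv2.resize(a,(580,580),interpolation=cv2.INTER_CUBIC))
E
```

```text
(no output)
```

View pics/w1c.png

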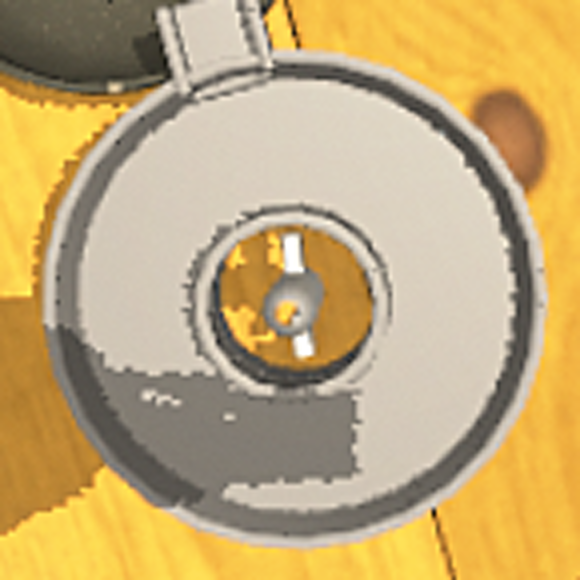

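```bash
python3 - <<'E'
from h import *
s=dict(np.load('pics/w1.npz'))
g=lambda x,y,z:onz(s,x/4+220-.4,y/4+80-.4,z,True)
pts=[(g(45,298,.072)+g(545,298,.072))/2,(g(295,50,.072)+g(295,547,.072))/2]
print(pts, np.linalg.norm(g(45,298,.072)-g(545,298,.072)),np.linalg.norm(g(295,50,.072)-g(295,547,.072)))
print('tip',g(287,313,.085))
a=g(292,240,.054);b=g(304,350,.054);print('keys',a,b,(a+b)/2,np.degrees(np.arctan2(*(b-a)[1::-1])))
a=g(292,252,.054);b=g(303,344,.054);print(np.degrees(np.arctan2(*(b-a)[1::-1])), np.linalg.norm(b-a))
# chimney via Otsu on inner hole
c=s['color'];hsv=cv2.cvtColor(c,cv2.COLOR_RGB2HSV)
# reamer
x=c[160:235,110:185,::-1];cv2.imwrite('pics/w1r.png',cv2.resize(x,(600,600),interpolation=2))
E
```

```text
[array([ 0.42020138, -0.05930936,  0.072     ]), array([ 0.4227695 , -0.05938808,  0.072     ])] 0.12877631233995213 0.12923364687927788
tip [ 0.42259748 -0.06010654  0.085     ]
keys [ 0.40777305 -0.05680322  0.054     ] [ 0.43724979 -0.0622459   0.054     ] [ 0.42251142 -0.05952456  0.054     ] -10.461450034291163
-9.884098362389226 0.025108303735457825
```

View pics/w1r.png

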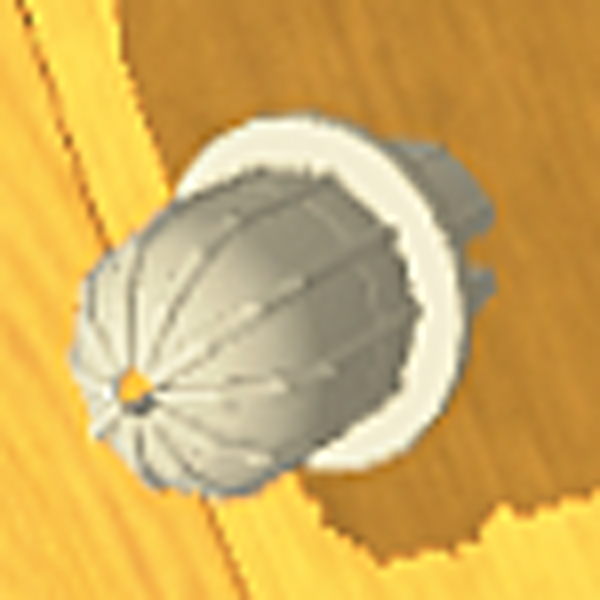

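```bash
python3 - <<'E'
from h import *
s=dict(np.load('pics/w1.npz'))
g=lambda x,y,z:onz(s,x/8+110-.4,y/8+160-.4,z,True)
for c in((.4205,-.2610),(.422,-.2605)):
  c=np.array(c)
  for z in(0,.005,.01,.014):
    p=g(482,258,z)[:2]-c;print(z,np.hypot(*p)*1e3,np.degrees(np.arctan2(p[1],p[0])))
# skirt centre at z .039: extremes
a,b=g(172,190,.039),g(460,340,.039)
c=(g(250,113,.039),g(345,472,.039)); print(a,b,c)
print('apex hole',g(133,388,.09))
E
```

```text
0 15.955703844687998 63.12106355806007
0.005 18.382106937513928 68.67653138848445
0.01 20.940502990815055 72.90675585634978
0.014 23.052818269678845 75.60381473206226
0 14.873181468690088 67.40839276553487
0.005 17.413360725599343 72.67917829232908
0.01 20.063005165787985 76.58405002642108
0.014 22.235308150104476 79.02934805914973
[ 0.39641118 -0.27709291  0.039     ] [ 0.43480038 -0.23349459  0.039     ] (array([ 0.38940973, -0.25671782,  0.039     ]), array([ 0.44958173, -0.26437396,  0.039     ]))
apex hole [ 0.41942638 -0.25956558  0.09      ]
```

```bash
python3 -m jog '1 -.005 -.04 0 0 0 0;1 -.005 -.04 0 0 0 0;1 -.005 -.04 0 0 0 0;1 -.005 -.04 -.01 0 0 0;1 -.005 -.04 -.02 0 0 0;1 -.005 -.016 -.02 0 0 0;1 0 0 0 0 0 0' 30; python3 - <<'E'
from h import *
print(env.observe()['qpos'].round(2))
s=shot('wrist','pics/w2.png');shot('scene','pics/s2.png')
E
```

```text
clock: 3.08
position: [0.4273, -0.2565, 0.1895]
orientation: [0.793, 0.61, -0.004, 0.001]
ft_force: [-0.1, 0.6, 0.6]
finger_gap: 0.999
[-0.2   0.16  0.75  1.8  -0.1   1.23  1.89]
```

View pics/w2.png

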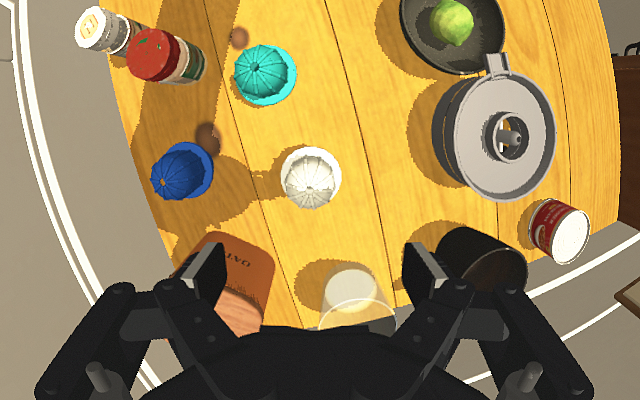

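View pics/s2.png

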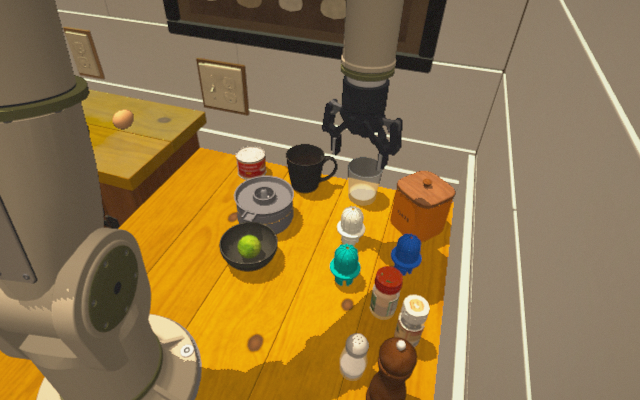

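```bash
python3 - <<'E'
from h import *
s=dict(np.load('pics/w2.npz'));im=s['color']
hsv=cv2.cvtColor(im,cv2.COLOR_RGB2HSV)
m=((hsv[...,1]<70)&(hsv[...,2]>90)).astype(np.uint8);m[:135]=0;m[225:]=0;m[:,:265]=0;m[:,360:]=0
n,l,st,c=cv2.connectedComponentsWithStats(m);k=1+np.argmax(st[1:,4]);print(st[k])
x=im[135:220,270:355,::-1];cv2.imwrite('pics/w2c.png',cv2.resize(x,(595,595),interpolation=2))
x0,y0,w,h=st[k][:4];xc=x0+w/2-.5
P=lambda u,v,z:onz(s,u,v,z,True)
# skirt top arc (far edge) at z~.039
ys=np.where(l==k)[0];
a=P(x0,175,.037);b=P(x0+w-1,175,.037);print('skirt L/R mid',(a+b)/2,np.linalg.norm(a-b))
t=P(xc,y0-.5,.037);print('far edge',t)
print(env.observe()['position'])
E
```

```text
[ 281  147   61   63 2910]
skirt L/R mid [ 0.41897044 -0.25901206  0.037     ] 0.058398260052776305
far edge [ 0.3921901  -0.25178787  0.037     ]
[ 0.42882785 -0.25544788  0.19108337]
```

View pics/w2c.png

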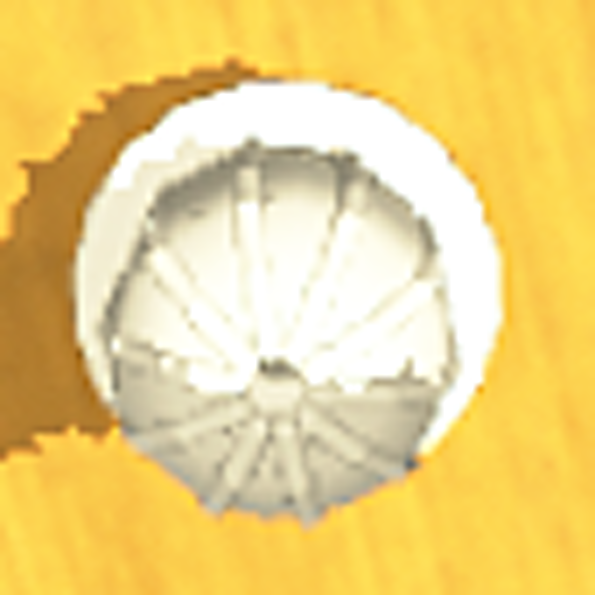

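```bash
python3 -m jog '1 -.0075 -.004 -.02 0 0 0;1 0 0 -.03 0 0 0;1 0 0 -.03 0 0 0;1 0 0 0 0 0 0'
```

```text
clock: 3.68
position: [0.4278, -0.2538, 0.1135]
orientation: [0.788, 0.615, 0.001, 0.005]
ft_force: [0.9, -0.1, 0.7]
finger_gap: 0.997
```

```bash
python3 -m jog '1 -.007 -.006 0 0 0 0;1 0 0 0 0 0 0'; python3 -c "
from h import *
for i in range(2):
  o=env.observe();print(o['position'],o['qpos'].round(3),o['joint_vel'].round(3))
  snapshot('side')"
```

```text
clock: 3.92
position: [0.4225, -0.2599, 0.1164]
orientation: [0.788, 0.616, 0.002, 0.006]
ft_force: [0.1, -0.7, 0.9]
finger_gap: 1.004
[ 0.42253785 -0.25988374  0.11638631] [-0.158  0.227  0.735  1.91  -0.173  1.056  1.976] [-0.016 -0.009 -0.015 -0.024 -0.002  0.008 -0.009]
[ 0.4231206  -0.25956224  0.11647536] [-0.159  0.227  0.735  1.91  -0.173  1.056  1.976] [-0.002  0.006 -0.01  -0.002 -0.007 -0.007 -0.   ]
```

```bash
cat >> h.py <<'E'
from scipy.spatial.transform import Rotation as R
def st(yaw=None):
    o=env.observe();r=R.from_quat(o['orientation']);M=r.as_matrix();y=np.arctan2(M[1,0],M[0,0])
    t=np.array([[np.cos(y),np.sin(y),0],[np.sin(y),-np.cos(y),0],[0,0,-1]])
    print('t',round(o['clock'],2),'pos',o['position'].round(4),'yaw',np.degrees(y).round(2),'fix',(R.from_matrix(t)*r.inv()).as_rotvec().round(4),'F',o['ft_force'].round(2),'T',o['wrist_torque'].round(3),'gap',round(o['finger_gap'],3),'q',o['qpos'].round(2))
E
python3 -c "from h import *;st()"
```

```text
t 4.03 pos [ 0.4231 -0.2594  0.1162] yaw 76.12 fix [ 0.0074  0.0106 -0.    ] F [ 0.57 -0.56  0.07] T [ 0.002 -0.018 -0.001] gap 1.001 q [-0.16  0.23  0.73  1.91 -0.17  1.06  1.98]
```

```bash
python3 -m jog '1 -.002 -.001 -.02 .007 .010 0;1 0 0 -.02 0 0 0;1 0 0 -.015 0 0 0;1 0 0 0 0 0 0;1 0 0 0 0 0 0';python3 -c "from h import *;st()"
```

```text
clock: 4.65
position: [0.421, -0.2604, 0.058]
orientation: [0.787, 0.617, 0.0, -0.0]
ft_force: [0.4, 0.0, 0.7]
finger_gap: 1.002
t 4.65 pos [ 0.421  -0.2604  0.058 ] yaw 76.13 fix [-0.0006 -0.0003 -0.    ] F [0.42 0.   0.7 ] T [0.038 0.038 0.004] gap 1.002 q [-0.11  0.33  0.7   1.96 -0.26  0.95  2.05]
```

```bash
python3 -m jog '1 0 0 -.010 0 0 0;1 0 0 -.007 0 0 0;1 0 0 0 0 0 0;-1 0 0 0 0 0 0;-1 0 0 0 0 0 0;-1 0 0 0 0 0 0;-1 0 0 0 0 0 0;-1 0 0 0 0 0 0' 30;python3 -c "from h import *;st();shot('side','pics/d3.png');shot('wrist','pics/w3.png')"
```

```text
clock: 5.65
position: [0.4221, -0.2608, 0.0412]
orientation: [0.787, 0.617, 0.001, 0.001]
ft_force: [0.4, -0.7, -0.9]
finger_gap: 0.502
t 5.65 pos [ 0.4221 -0.2608  0.0412] yaw 76.14 fix [-0.0001  0.0024  0.    ] F [ 0.36 -0.67 -0.91] T [-0.023 -0.     0.038] gap 0.502 q [-0.1   0.35  0.69  1.97 -0.28  0.91  2.07]
```

View pics/w3.png

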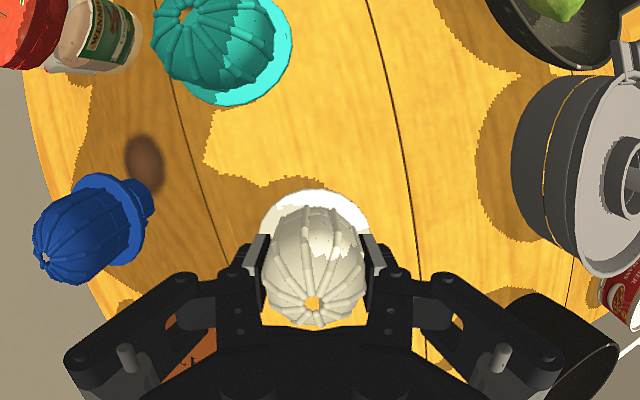

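View pics/d3.png

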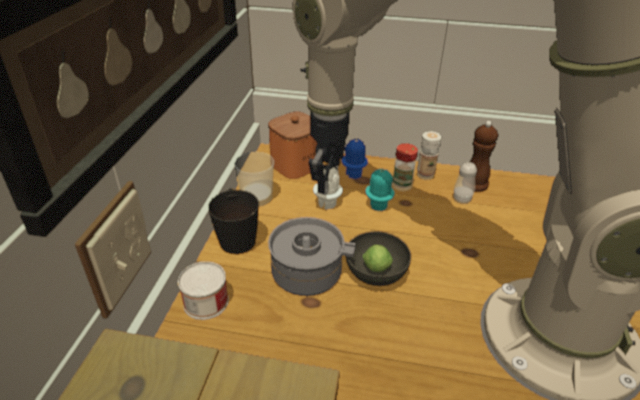

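```bash
python3 -m jog '-1 0 0 .02 0 0 0;-1 0 0 .03 0 0 0;-1 0 0 .03 0 0 0;-1 0 0 .03 0 0 0;-1 0 0 .01 0 0 0;-1 0 0 0 0 0 0' 40;python3 - <<'E'
from h import *
s=dict(np.load('pics/w3.npz'));print('apex before',onz(s,312.6,303.6,.0895,True))
st();shot('wrist','pics/w4.png');shot('side','pics/d4.png')
for n in('w4','d4'):pass
a=cv2.imread('pics/d4.png')[70:220,260:410];b=cv2.imread('pics/w4.png')[150:350,215:415]
cv2.imwrite('pics/c4.png',np.hstack([cv2.resize(x,(400,400),interpolation=2) for x in(a,b)]))
E
```

```text
clock: 6.5
position: [0.4203, -0.2599, 0.1629]
orientation: [0.787, 0.617, 0.0, -0.001]
ft_force: [0.5, 0.4, -1.4]
finger_gap: 0.5
apex before [ 0.42020321 -0.26151014  0.0895    ]
t 6.5 pos [ 0.4203 -0.2599  0.1629] yaw 76.14 fix [-0.0014 -0.001  -0.    ] F [ 0.49  0.41 -1.39] T [-0.007  0.001  0.007] gap 0.5 q [-0.18  0.18  0.75  1.85 -0.13  1.17  1.94]
```

View pics/c4.png

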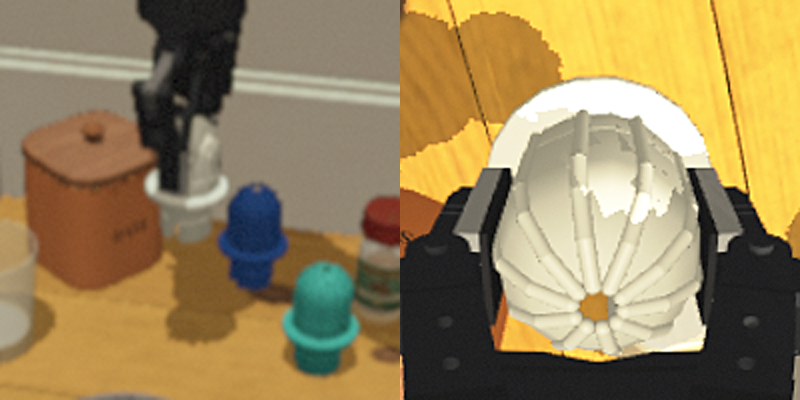

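```bash
python3 -m jog '-1 .001 .03 0 0 0 -.17;-1 .001 .034 0 0 0 -.17;-1 .001 .034 0 0 0 -.17;-1 0 .034 0 0 0 -.17;-1 0 .034 0 0 0 -.17;-1 0 .034 0 0 0 -.17;-1 0 0 0 0 0 0' 40;python3 - <<'E'
from h import *
st();shot('scene','pics/s5.png');shot('side','pics/d5.png')
a=cv2.imread('pics/d5.png')[120:280,230:390];b=cv2.imread('pics/s5.png')[100:250,190:340]
cv2.imwrite('pics/c5.png',np.hstack([cv2.resize(x,(400,400),interpolation=2) for x in(a,b)]))
E
```

```text
clock: 7.48
position: [0.4166, -0.053, 0.1532]
orientation: [0.991, 0.137, -0.007, -0.005]
ft_force: [-1.4, -0.6, -1.4]
finger_gap: 0.5
t 7.47 pos [ 0.4166 -0.053   0.1532] yaw 15.7 fix [-0.0072 -0.0142  0.0001] F [-1.4  -0.64 -1.39] T [-0.07   0.026 -0.039] gap 0.5 q [-0.55 -0.01  0.61  2.02  0.    1.15  0.33]
```

View pics/c5.png

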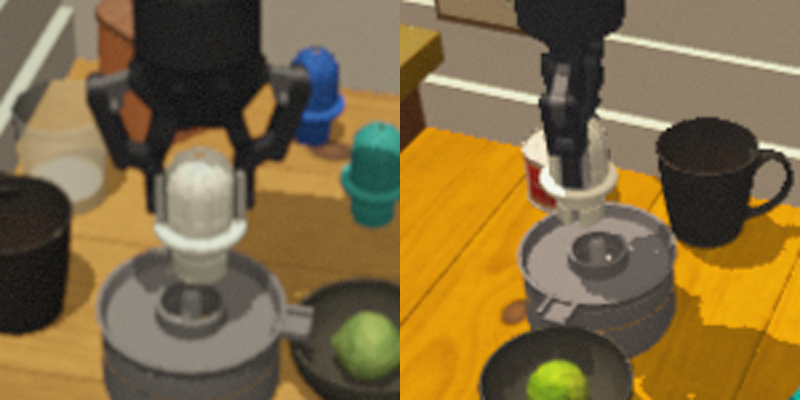

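```bash
python3 -m jog '-1 .007 -.006 -.003 -.007 -.014 0;-1 0 0 0 0 0 0;-1 0 0 0 0 0 0' 40;python3 - <<'E'
from h import *
st();s=shot('scene','pics/s6.png')
cv2.imwrite('pics/c6.png',cv2.resize(s['color'][140:205,235:300,::-1],(650,650),interpolation=2))
E
```

```text
clock: 7.95
position: [0.4237, -0.0648, 0.1496]
orientation: [0.991, 0.136, -0.0, 0.001]
ft_force: [0.2, -0.2, -0.8]
finger_gap: 0.498
t 7.95 pos [ 0.4237 -0.0648  0.1496] yaw 15.65 fix [ 0.002   0.0001 -0.    ] F [ 0.15 -0.18 -0.84] T [-0.046 -0.004  0.011] gap 0.498 q [-0.54  0.    0.63  2.01  0.    1.13  0.36]
```

View pics/c6.png

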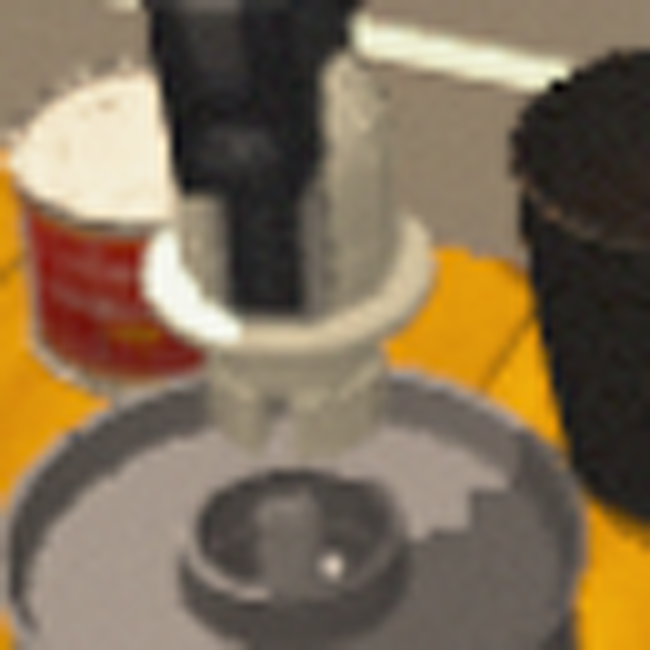

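```bash
python3 -m jog '-1 0 .005 -.008 0 0 0;-1 0 0 0 0 0 0;-1 0 0 0 0 0 0' 40;python3 - <<'E'
from h import *
st();s=shot('scene','pics/s7.png');d=shot('side','pics/d7.png')
cv2.imwrite('pics/c7.png',np.hstack([cv2.resize(s['color'][145:205,235:295,::-1],(400,400),interpolation=2),cv2.resize(d['color'][195:255,276:336,::-1],(400,400),interpolation=2)]))
E
```

```text
clock: 8.38
position: [0.4236, -0.0594, 0.141]
orientation: [0.991, 0.136, -0.0, 0.001]
ft_force: [-0.4, -0.7, -0.7]
finger_gap: 0.499
t 8.38 pos [ 0.4236 -0.0594  0.141 ] yaw 15.66 fix [ 0.0019 -0.     -0.    ] F [-0.42 -0.74 -0.7 ] T [ 0.087 -0.01   0.012] gap 0.499 q [-0.55  0.01  0.62  2.03 -0.01  1.1   0.35]
```

View pics/c7.png

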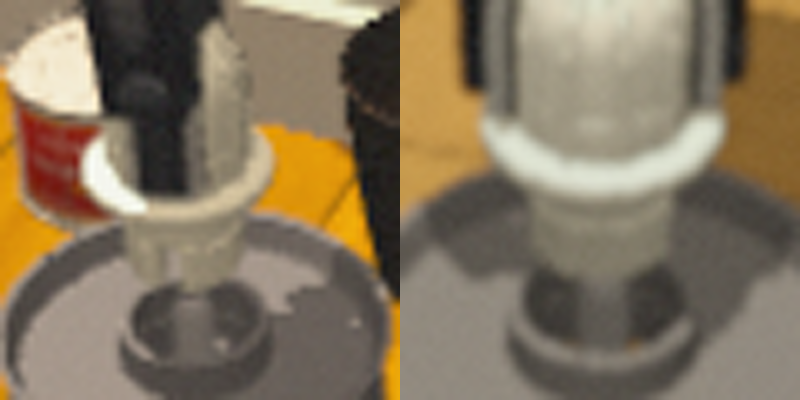

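Seen from both views, the neck sits over the shaft to within about 0.5 mm, allowing for perspective. The slots point about 10–12° and the keys about −10°. Next I lower gently onto the shaft.

```bash
python3 -m jog '-1 0 0 -.01 0 0 0;-1 0 0 -.01 0 0 0;-1 0 0 0 0 0 0' 40;python3 -c "from h import *;st()"; python3 -m jog '-1 0 0 -.007 0 0 0;-1 0 0 0 0 0 0' 40;python3 -c "from h import *;st()"
```

```text
clock: 8.85
position: [0.4234, -0.0594, 0.1194]
orientation: [0.991, 0.136, -0.0, 0.001]
ft_force: [-0.5, -1.0, 0.2]
finger_gap: 0.504
t 8.85 pos [ 0.4234 -0.0594  0.1194] yaw 15.67 fix [ 0.0018 -0.0001 -0.    ] F [-0.49 -0.98  0.18] T [ 0.003 -0.041  0.034] gap 0.504 q [-0.54  0.04  0.63  2.05 -0.03  1.05  0.37]
clock: 9.1
position: [0.4234, -0.0594, 0.1118]
orientation: [0.991, 0.136, -0.0, 0.001]
ft_force: [-0.2, -0.4, -1.2]
finger_gap: 0.503
t 9.1 pos [ 0.4234 -0.0594  0.1118] yaw 15.66 fix [ 0.002  -0.0005 -0.    ] F [-0.25 -0.43 -1.21] T [-0.023  0.014  0.033] gap 0.503 q [-0.54  0.05  0.63  2.06 -0.04  1.03  0.38]
```

```bash
python3 -m jog '-1 0 0 -.006 0 0 0;-1 0 0 -.006 0 0 0;-1 0 0 0 0 0 0' 40;python3 -c "from h import *;st()"; python3 -m jog '-1 0 0 -.002 0 0 0;-1 0 0 -.002 0 0 0;-1 0 0 0 0 0 0' 40;python3 -c "from h import *;st()"
```

```text
clock: 9.48
position: [0.4235, -0.0595, 0.0991]
orientation: [0.991, 0.136, -0.0, 0.001]
ft_force: [-0.0, 0.2, -0.4]
finger_gap: 0.499
t 9.47 pos [ 0.4235 -0.0595  0.0991] yaw 15.66 fix [ 0.002  -0.0002 -0.    ] F [-0.04  0.22 -0.44] T [ 0.04  -0.046  0.001] gap 0.499 q [-0.53  0.08  0.63  2.08 -0.05  1.    0.39]
clock: 9.85
position: [0.4238, -0.0595, 0.0951]
orientation: [0.991, 0.136, 0.0, 0.001]
ft_force: [-0.1, 0.5, -0.5]
finger_gap: 0.502
t 9.85 pos [ 0.4238 -0.0595  0.0951] yaw 15.66 fix [ 0.0019  0.0004 -0.    ] F [-0.1   0.55 -0.5 ] T [-0.019 -0.001  0.021] gap 0.502 q [-0.53  0.08  0.63  2.08 -0.06  0.99  0.4 ]
```

Neck is centred on the shaft at about the key height. I'll press lightly and feel for the keys.

```bash
python3 -m jog '-1 0 0 -.0015 0 0 0;-1 0 0 0 0 0 0' 40;python3 -c "from h import *;st()"; python3 -m jog '-1 0 0 -.0015 0 0 0;-1 0 0 0 0 0 0' 40;python3 -c "from h import *;st()"
```

```text
clock: 10.1
position: [0.4241, -0.0596, 0.0948]
orientation: [0.991, 0.136, 0.0, 0.001]
ft_force: [-2.2, 0.7, 3.0]
finger_gap: 0.501
t 10.1 pos [ 0.4241 -0.0596  0.0948] yaw 15.65 fix [0.0012 0.0008 0.    ] F [-2.24  0.66  2.97] T [ 0.046  0.458 -0.075] gap 0.501 q [-0.53  0.08  0.63  2.08 -0.06  0.99  0.4 ]
clock: 10.35
position: [0.4244, -0.0596, 0.0948]
orientation: [0.991, 0.136, 0.001, 0.0]
ft_force: [-3.4, 1.1, 1.9]
finger_gap: 0.499
t 10.35 pos [ 0.4244 -0.0596  0.0948] yaw 15.63 fix [0.     0.0013 0.    ] F [-3.36  1.11  1.88] T [-0.025  0.626 -0.005] gap 0.499 q [-0.53  0.08  0.63  2.08 -0.06  0.99  0.4 ]
```

```bash
python3 -m jog '-1 -.001 0 -.0015 0 0 -.09;-1 0 0 -.0015 0 0 -.09;-1 0 0 0 0 0 0' 40;python3 -c "from h import *;st()"; python3 -m jog '-1 0 0 -.002 0 0 -.05;-1 0 0 -.002 0 0 0' 40;python3 -c "from h import *;st()"
```

```text
clock: 10.72
position: [0.4248, -0.0604, 0.0933]
orientation: [0.999, 0.044, 0.002, 0.0]
ft_force: [-0.6, -1.5, -0.3]
finger_gap: 0.502
t 10.72 pos [ 0.4248 -0.0604  0.0933] yaw 5.04 fix [0.0005 0.0044 0.    ] F [-0.61 -1.49 -0.34] T [-0.415  0.118 -0.112] gap 0.502 q [-0.54  0.09  0.64  2.09 -0.06  0.98  0.22]
clock: 10.98
position: [0.4247, -0.0607, 0.0893]
orientation: [1.0, 0.02, 0.002, 0.0]
ft_force: [-1.5, -0.4, 1.2]
finger_gap: 0.501
t 10.97 pos [ 0.4247 -0.0607  0.0893] yaw 2.35 fix [0.0008 0.0043 0.    ] F [-1.55 -0.38  1.22] T [-0.227  0.235 -0.057] gap 0.501 q [-0.54  0.09  0.64  2.09 -0.07  0.97  0.18]
```

The height fell from 94.8 to 89.3 mm at almost no force, so the slots are entering the keys. Continuing down gently.

```bash
python3 -m jog '-1 -.001 0 -.0025 0 .003 0;-1 0 0 -.002 0 0 0;-1 0 0 0 0 0 0' 40;python3 -c "from h import *;st()"; python3 -m jog '-1 0 0 -.002 0 0 0;-1 0 0 0 0 0 0' 40;python3 -c "from h import *;st()"
```

```text
clock: 11.35
position: [0.4247, -0.0608, 0.085]
orientation: [1.0, 0.022, 0.002, 0.0]
ft_force: [0.5, -1.8, -1.0]
finger_gap: 0.5
t 11.35 pos [ 0.4247 -0.0608  0.085 ] yaw 2.55 fix [0.0008 0.0031 0.    ] F [ 0.46 -1.83 -1.03] T [-0.227 -0.148 -0.209] gap 0.5 q [-0.54  0.1   0.64  2.09 -0.07  0.96  0.19]
clock: 11.6
position: [0.4248, -0.0608, 0.0832]
orientation: [1.0, 0.022, 0.002, 0.0]
ft_force: [0.1, -0.7, 1.0]
finger_gap: 0.5
t 11.6 pos [ 0.4248 -0.0608  0.0832] yaw 2.56 fix [0.0005 0.0033 0.    ] F [ 0.13 -0.74  1.04] T [-0.201  0.135 -0.194] gap 0.5 q [-0.54  0.11  0.64  2.1  -0.08  0.96  0.19]
```

```bash
python3 -m jog '-1 0 0 -.0015 0 0 0;-1 0 0 0 0 0 0' 40;python3 -c "from h import *;st()"; python3 -m jog '-1 0 0 -.0015 0 0 0;-1 0 0 0 0 0 0' 40;python3 - <<'E'
from h import *
st();s=shot('scene','pics/s8.png');d=shot('side','pics/d8.png')
cv2.imwrite('pics/c8.png',np.hstack([cv2.resize(s['color'][145:205,235:295,::-1],(400,400),interpolation=2),cv2.resize(d['color'][195:255,276:336,::-1],(400,400),interpolation=2)]))
E
```

```text
clock: 11.85
position: [0.4248, -0.0608, 0.0831]
orientation: [1.0, 0.022, 0.001, -0.0]
ft_force: [-0.5, -0.9, -0.8]
finger_gap: 0.501
t 11.85 pos [ 0.4248 -0.0608  0.0831] yaw 2.55 fix [-0.0008  0.0027 -0.    ] F [-0.5  -0.95 -0.84] T [-0.265  0.17  -0.255] gap 0.501 q [-0.54  0.11  0.64  2.09 -0.08  0.96  0.2 ]
clock: 12.1
position: [0.4248, -0.0608, 0.0831]
orientation: [1.0, 0.022, 0.001, -0.001]
ft_force: [-1.0, -1.3, -1.0]
finger_gap: 0.503
t 12.1 pos [ 0.4248 -0.0608  0.0831] yaw 2.55 fix [-0.0023  0.0024 -0.    ] F [-1.   -1.3  -1.04] T [-0.232  0.159 -0.183] gap 0.503 q [-0.54  0.11  0.64  2.09 -0.08  0.96  0.2 ]
```

View pics/c8.png

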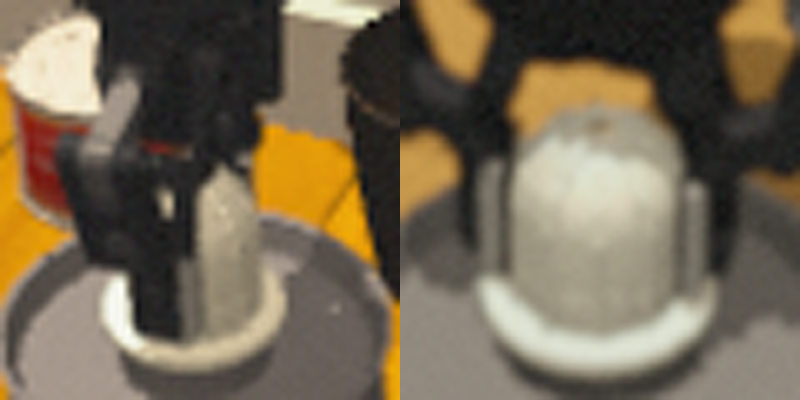

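The descent stopped at TCP 83.1 mm, 11.7 mm below the key-contact height and equal to home, with the skirt visually on the chimney. Releasing now.

```bash
python3 -m jog '0.3 0 0 0 0 0 0;1 0 0 0 0 0 0;1 0 0 0 0 0 0;1 0 0 0 0 0 0;1 0 0 .02 0 0 0;1 0 0 .03 0 0 0;1 0 0 .04 0 0 0;1 0 0 .04 0 0 0' ;python3 -c "from h import *;st()"; python3 -m jog '1 .02 .04 0 0 0 0;1 .02 .05 0 0 0 0;1 .02 .05 0 0 0 0;1 0 0.05 0 0 0 0;1 0 0 0 0 0 0';python3 - <<'E'
from h import *
st();s=shot('scene','pics/s9.png');d=shot('side','pics/d9.png');w=shot('wrist','pics/w9.png')
cv2.imwrite('pics/c9.png',np.hstack([cv2.resize(s['color'][150:240,210:300,::-1],(400,400),interpolation=2),cv2.resize(d['color'][195:305,252:362,::-1],(400,400),interpolation=2)]))
E
```

```text
clock: 13.2
position: [0.4213, -0.0601, 0.2127]
orientation: [1.0, 0.023, -0.003, -0.0]
ft_force: [0.9, 0.1, 0.1]
finger_gap: 1.0
t 13.2 pos [ 0.4213 -0.0601  0.2127] yaw 2.64 fix [-0.0002 -0.006   0.    ] F [0.91 0.09 0.07] T [ 0.037 -0.034 -0.004] gap 1.0 q [-0.58 -0.07  0.62  1.92  0.04  1.28  0.08]
clock: 13.82
position: [0.4846, 0.1359, 0.2166]
orientation: [1.0, 0.022, 0.001, -0.002]
ft_force: [0.5, -0.6, 0.0]
finger_gap: 0.994
t 13.82 pos [0.4846 0.1359 0.2166] yaw 2.5 fix [-0.0039  0.0026 -0.    ] F [ 0.45 -0.59  0.04] T [-0.038  0.02  -0.008] gap 0.994 q [-0.76  0.13  0.47  1.74 -0.06  1.28 -0.23]
```

View pics/c9.png

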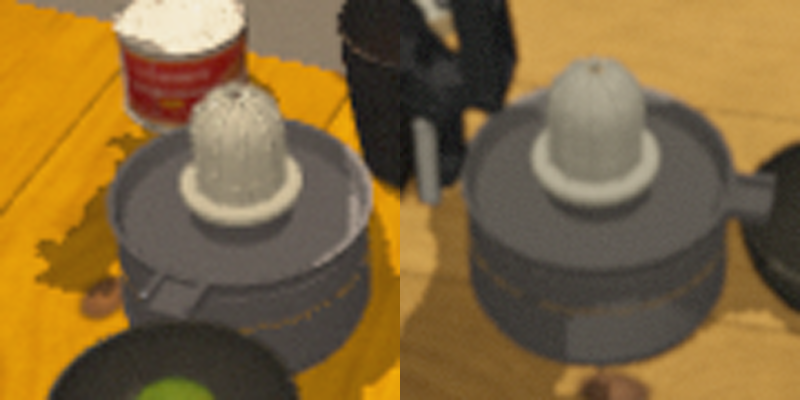

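View pics/s9.png

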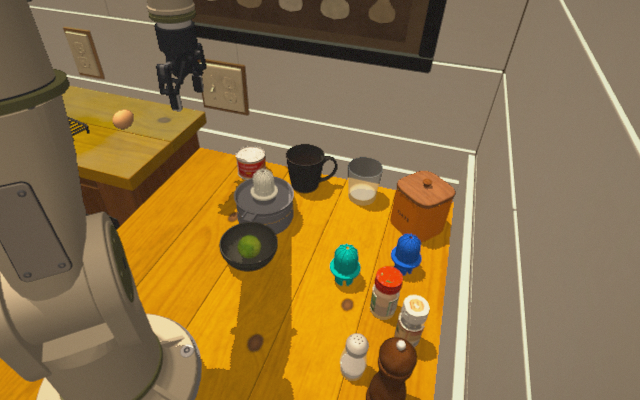

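```bash
python3 - <<'E'
from h import *
S=dict(np.load('pics/s9.npz'));D=dict(np.load('pics/d9.npz'))
A=[];B=[]
for s,p in((S,(262.9,169.9)),(D,(305.5,212.7))):
    o,d=ray(s,*p);d/=np.linalg.norm(d);P=np.eye(3)-np.outer(d,d);A.append(P);B.append(P@o)
print('apex',np.linalg.solve(sum(A),sum(B)).round(4))
for x,y in((.4236,-.0608),):
  for z in(.132,.144): print(z,proj(S,(x,y,z)).round(1),proj(D,(x,y,z)).round(1))
for n in('scene','side'):
    a=cv2.imread(f"pics/{n}0.png").astype(int);b=cv2.imread(f"pics/{n[0] if n=='scene' else 'd'}9.png").astype(int)
    df=np.abs(a-b).max(2)
    boxes={'scene':{'mug':(145,190,287,338),'glass':(158,202,347,383),'tin':(149,170,236,266)},'side':{'mug':(190,252,208,260),'glass':(152,204,234,274),'tin':(263,318,178,228)}}[n]
    for k,(r0,r1,c0,c1) in boxes.items(): print(n,k,(df[r0:r1,c0:c1]>40).mean().round(3))
E
```

```text
apex [ 0.425  -0.0616  0.135 ]
0.132 [262.3 171.5] [306.1 214.3]
0.144 [261.9 166.9] [306.1 208.6]
scene mug 0.0
scene glass 0.0
scene tin 0.043
side mug 0.103
side glass 0.503
side tin 0.02
```

View pics/d9.png

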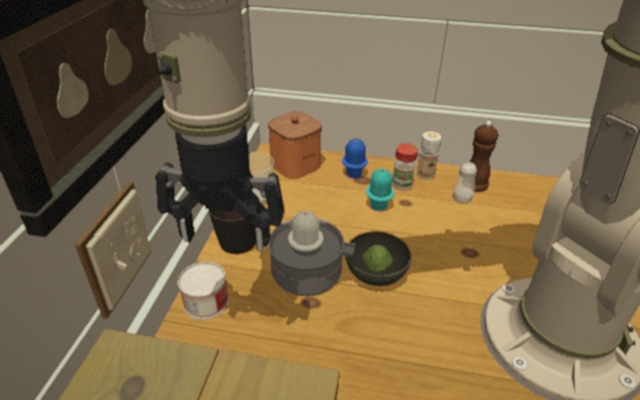

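View pics/w9.png

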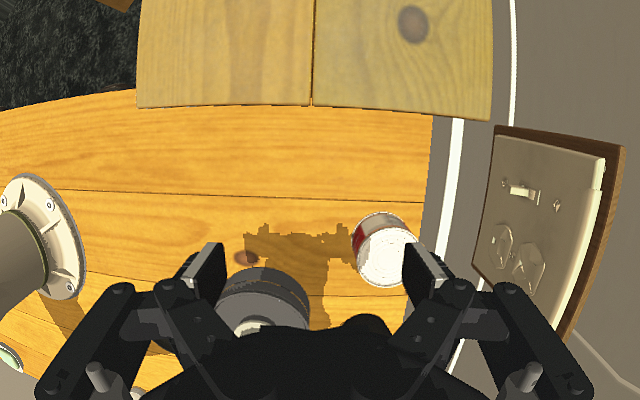

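```bash
python3 - <<'E'
from h import *
for n0,n9,p in(('scene0','s9',(262,172)),('side0','d9',(306,214))):
    S0=dict(np.load(f'pics/{n0}.npz'));S9=dict(np.load(f'pics/{n9}.npz'))
    print(n0,'start apex predicted',proj(S0,(.4205,-.2605,.09)).round(1),'skirt pred',proj(S0,(.4205,-.2605,.036)).round(1))
    print('  now: apex z.132',proj(S9,(.4232,-.061,.132)).round(1),'skirt mid home .078',proj(S9,(.4232,-.061,.078)).round(1),'crossed .090',proj(S9,(.4232,-.061,.09)).round(1))
a=cv2.imread('pics/scene0.png')[200:245,330:375];b=cv2.imread('pics/side0.png')[162:212,303:353]
c=cv2.imread('pics/s9.png')[163:208,240:285];d=cv2.imread('pics/d9.png')[208:258,281:331]
z=lambda x:cv2.resize(x,(390,290*0+390),interpolation=cv2.INTER_NEAREST)[:, :]
cv2.imwrite('pics/cmp.png',cv2.resize(np.vstack([np.hstack([z(a),z(b)]),np.hstack([z(c),z(d)])]),(600,600)))
E
```

```text
scene0 start apex predicted [353.  209.5] skirt pred [350.7 228.5]
  now: apex z.132 [262.3 171.6] skirt mid home .078 [263.6 191.6] crossed .090 [263.3 187.3]
side0 start apex predicted [328.2 169.1] skirt pred [327.6 190.7]
  now: apex z.132 [306.3 214.3] skirt mid home .078 [306.4 238.8] crossed .090 [306.4 233.5]
```

View pics/cmp.png

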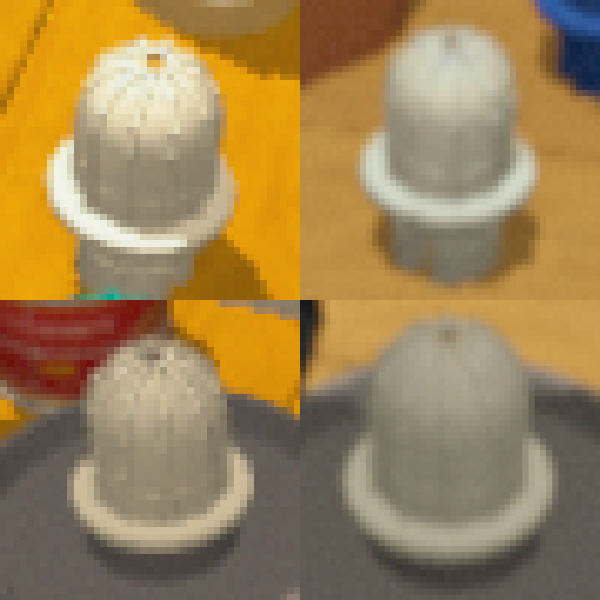

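The apex hole reads at scene row 171.0 and side row 213.7. Home predicts 171.6 and 214.3, crossed keys would be 166.9 and 208.6, so it is home. In the scene view the mug and glass are unchanged, and the differences around the tin come from the reamer's dome and the shadows.

```bash
python3 -c "from h import *;st();print(env.hand_in())"
```

```text
t 13.97 pos [0.4854 0.1301 0.2171] yaw 2.03 fix [-0.003   0.0036 -0.    ] F [-0.62 -0.1  -0.11] T [-0.038 -0.004  0.001] gap 0.995 q [-0.75  0.12  0.47  1.74 -0.06  1.28 -0.23]
the job is handed in; nothing more can be done
None
```

The white reamer is on the juicer, fully home by my checks, and I handed the job in at about 14 s. I set it over the shaft, felt the keys at about 3 N, and turned it about 13°. The slots then dropped in and I let go.

- **Seating:** the tool stopped 11.7 mm below the height where the reamer rested on the keys, which puts the reamer's origin about 42 mm up, as it should be at home. The dome's top in both camera views is within about 1 mm of home.
- **A check that disagreed:** my first rough triangulation of the dome's top gave 135 mm instead of 132 mm. A closer reading, compared with the same measurement at the start, agreed with home.
- **Bystanders:** the mug and glass look unchanged in the scene view. About 4% of the pixels around the tin changed; I put this down to the reamer's dome now in front of it and to shadows. In the side view the gripper hid part of the mug and glass, so I could not confirm them there.
- **Robot:** the arm and open gripper were clear of everything at hand-in.

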